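# Start the glass-cutting lathe for wet cutting

### The arm

A 6-joint arm with a two-finger parallel gripper is mounted at the origin on the work surface. World frame = base frame: x ahead of the robot, y to its left, z up, the work surface at z = 0. Lengths are in m, angles in rad, forces in N, time in s.
With the tool pointing down it reaches from about 0.3 to 0.875 m from the base axis. Payload 6.4 kg.
Tool frame: the origin (TCP) lies on the centre line of the jaws, within the pads' length; the fingertips stand 17 mm ahead of it and the grasp point (between the pads) lies 2 mm behind it (arm.tips_ahead is the distance from the TCP to the fingertips, in m); z points along the fingers, y is the line along which they close (so a half turn about z gives the same grasp; the last joint's range is limited). The gripper opens to 85 mm and grips with 20 to 120 N. Pads are 22 mm wide; open, the fingers measure 114 mm over their backs; the gripper's body (76 mm by 85 mm) begins 54 mm behind the grasp point. The pads swing forward as they close: fully open they stand 13 mm farther back than shut.
Start: joints at [-1.457, 0.181, 1.607, -0, 1.354, -0.206], TCP at [0.181, -0.546, 0.248] pointing down, gripper open.
Joint ranges: [-2.99, 2.99], [-0.89, 2.07], [0.3, 2.58], [-1.14, 4.28], [0, 2.63], [-3.12, 3.12]. Speed limits (rad/s): [2.57, 2.57, 3.01, 3.14, 3.14, 3.14].

### API

Orientations are given as a unit quaternion [w, x, y, z].
In Python, from workcell import sense, eyes, arm, masks_of, tip_of gives the robot as it stands.
- The arm moves only by the shell command python3 -m crank 'ROWS' [FORCE]. ROWS is JSON, a list of rows, each a list of 7 numbers: the turn, a rotation vector about the world's x, y, z in degrees, then the shift along the world's x, y, z in m, then the opening, from -1 (shut) to 1 (fully open). In form: [[wx, wy, wz, tx, ty, tz, gripper], ...]. A call has 1 to 5 rows; each row shifts and turns the commanded pose from where the row before left it; what a row does not reach is not made up. A row lasts 1/12 s, in which the tool goes at most 41.7 mm and 7.16 degrees, less where a joint would pass 70% of its speed; a pose out of reach is approached as far as the arm can. A call with a gripper value outside its range is refused whole. The fingers move at their own pace and stop on an object; FORCE is the grip in N (left out, the last holds). Time passes only in rows, so rows that do not move let the fingers close. It gives the time, the measured TCP pose, the force, the opening and the grip force at its end, in the units of the state.
- sense(): the state, without advancing time (a new reading comes with each control period).
- eyes.snapshot(name): name is "scene" or "side" or "wrist"; returns a dict with "pixels" (420x560x3 uint8, red, green, blue), "intrinsics" (3x3 intrinsics, pixels), "R" (3x3) and "t" (3): a world point X has camera coordinates R X + t. Camera axes: x right, y down, z forward; pixel columns grow to the right and rows downward; lengths in m; the calibration is good to about 2 mm. A picture is of the moment at which its call begins. There is no depth.
- arm.close_job(): hands the job in; it is judged then, once.
Trained networks look in a picture, given as the dict that the camera call returned (one of the last four; its "shot" number tells which), for a name from the list of things; names that differ only in an ending like _2 or _b are one class to them, and where a whole thing is asked for, a point or a joint stands for the part that bears it (a point fixed in the world has none). Each returns a list of dicts, best first, with "score" (0 to 1); they miss things now and then, are a little off and sometimes report something else, mostly with a low value. They report only what shows in the picture. A call takes as long as a camera call.
- masks_of(picture, name): "region" (420x560 bool, what is visible of it).
- tip_of(picture, name): "centre" ([x, y, z] in m, in world coordinates, good to about 4 mm: a listed point, or the origin of a listed thing).
The state is a dict: "time_s": time; "joints": joint angles; "dq": joint speeds; "tau": joint torques, N m; "tcp_pos": TCP position; "ee_rot": TCP orientation; "contact_force": force on the tool from outside, world axes, zero at the start; "torque": the same for the moment, N m; "opening": finger opening in m; "gripper_force": force on a finger pad.
Only numpy, scipy, OpenCV 4.12 (cv2) and the standard library are available. Lean on these libraries where they do the work, as an engineer would, in place of code of your own. Each camera call takes 0.05 s, during which the arm holds its last target. There are 200 camera calls.

### The job

Start up the glass-cutting lathe for wet cutting with the fingertips, in this order: press the green start button on the mist extractor's grey switch box fully down and let it go, then push down the green-striped half of the rocker on the white water pump right down to on, and only then press the green start button on the lathe's blue switch box fully down and let it go. Do not press a red stop button, leave the lamp switch on, and do not pick up or push aside anything: the pump and the glassware and tools stay where they stand.

Things in the scene. Friction and masses are not known exactly. Their poses are not given: they have to be found in the camera images.
- extractor_box: switch box of the mist extractor: 126 x 74 x 50 mm, grey lid, screwed on top of the timber beam. Origin: centre of its underside, 60 mm above the bench; +x runs along its length away from the robot, +z up. On its top, 31 mm from the middle towards +x, the green start button; 31 mm towards -x (nearer the robot) the red mushroom stop button
- extractor_start (a joint): green start button of the mist extractor, in m: 0 released, 0.006 fully down; a spring lifts it again. It moves straight down, begins to move at about 1.2 N and is fully down at 4 N
- extractor_start_top (a point): centre of the top face of the extractor's green start button, a cap 30 mm in diameter that stands 10 mm proud of its steel collar (46 mm in diameter); when released it lies 132 mm above the bench and moves down with the cap
- extractor_stop (a joint): red stop button of the mist extractor, in m: 0 released, 0.004 fully down, about 4 N; leave it unpressed
- extractor_stop_top (a point): top of the extractor's red mushroom stop button, 38 mm in diameter, 62 mm from the start button and 136 mm above the bench
- pump: drip-feed water pump, a white case 90 mm deep (x), 130 mm wide (y) and 66 mm high, about 0.9 kg, standing loose on four rubber feet, with a round grey pump head 24 mm proud of its front (-x) side. Origin: centre of its underside, on the bench; z up. On its top: the black rocker, centred at y = +18 mm, and a small fixed grey knob at y = -43 mm that is 12 mm high
- pump_rocker (a joint): black rocker on top of the pump, in rad: 0 = off (the half with the green stripe stands up), 0.36 = on (that half is down). It is stiff, has no spring and stays where it is left, so it must be pushed right to its stop; it takes about 1.5 to 3 N pressed down on the raised half
- pump_rocker_on (a point): press point of the rocker's on half, the one with a 12 x 14 mm green stripe, on its surface 17 mm from the pivot towards the pump's +y. The rocker is 36 mm (x) by 48 mm (y), its pivot lies along the pump's x axis, 71 mm above the bench. This point is about 80 mm above the bench when off and some 6 mm lower when on; the frame round the rocker stands 69 mm above the bench
- lathe_box: switch box of the cutting lathe: 126 x 74 x 50 mm, blue lid, screwed on top of the timber beam. Origin: centre of its underside, 60 mm above the bench; +x runs along its length away from the robot, +z up. On its top, 31 mm from the middle towards +x, the green start button; 31 mm towards -x (nearer the robot) the red mushroom stop button
- lathe_start (a joint): green start button of the cutting lathe, in m: 0 released, 0.006 fully down; a spring lifts it again. It moves straight down, begins to move at about 1.2 N and is fully down at 4 N
- lathe_start_top (a point): centre of the top face of the lathe's green start button, a cap 30 mm in diameter that stands 10 mm proud of its steel collar (46 mm in diameter); when released it lies 132 mm above the bench and moves down with the cap
- lathe_stop (a joint): red stop button of the cutting lathe, in m: 0 released, 0.004 fully down, about 4 N; leave it unpressed
- lathe_stop_top (a point): top of the lathe's red mushroom stop button, 38 mm in diameter, 62 mm from the start button and 136 mm above the bench
- lamp_box: white square switch box of the work lamp, 82 x 82 x 50 mm, on the beam beside the two others, with one white rocker; the lamp is on. Origin: centre of its underside, 60 mm above the bench
- lamp_rocker (a joint): white rocker of the lamp switch, in rad: 0.36 = on (as it starts), 0 = off; leave it on
- beam: fixed timber beam lying across the bench, 135 mm (x) by 600 mm (y), 60 mm high; it carries the three switch boxes, 130 mm apart in any order along y, and the tumbler. Origin: centre of its underside
- globe: loose amber glass globe vase, 120 mm in diameter, 108 mm high, open on top. Origin: centre of its underside
- tumbler: loose amber glass tumbler, 72 mm in diameter, 88 mm high, standing on the +y end of the beam. Origin: centre of its underside
- vase: loose dark green glass vase, 84 mm in diameter, 110 mm high, beyond the beam. Origin: centre of its underside
- dressing_stick: loose pale dressing stone, 20 x 110 x 20 mm, lying between robot and beam. Origin: centre of its underside
- spare_wheel: loose grey stone cutting wheel, 100 mm in diameter, 18 mm thick, lying flat beyond the beam. Origin: centre of its underside
- spanner: loose steel spanner, 170 mm long, lying beyond the beam. Origin: on its underside

How it is judged:
By the outcome, as a careful person would: the job done as asked, in the order asked, and still so for the second after the job is handed in, with the robot touching nothing.
It also fails if it takes over 45 s, if anything falls off the work surface, if the arm or the gripper's body presses on something with over 40 N, if the wrist force passes 120 N, or if a joint passes its speed limit or range.

## Working session

There is one attempt and no reset: what is moved stays moved. The work goes in short steps, Python scripts to look and compute and a shell command to move; the robot and the scene stay as the last step left them, time stands still between calls to the robot, and variables do not carry over. Pictures are saved under pics/ and viewed, at most 10 in all, crops included, and the job is handed in when it is done.

```bash
mkdir -p pics; cat > h.py <<'E'
import numpy as np, cv2
from workcell import sense, eyes, arm, masks_of, tip_of
def save(p,n): cv2.imwrite(f'pics/{n}.png',cv2.cvtColor(p['pixels'],cv2.COLOR_RGB2BGR))
def ray_at(p,uv,z):
    d=np.linalg.inv(p['intrinsics'])@np.array([uv[0],uv[1],1.]); R=np.array(p['R']);c=-R.T@p['t'];d=R.T@d
    return c+d*(z-c[2])/d[2]
E
python3 - <<'E'
from h import *
for n in ('scene','side'):
    p=eyes.snapshot(n); save(p,n+'1'); print(n,(-np.array(p['R']).T@p['t']).round(3))
    for k in ('extractor_start_top','pump_rocker_on','lathe_start_top','extractor_stop_top','lathe_stop_top','pump','extractor_box','lathe_box','lamp_box','tumbler','globe','vase'):
        print(k,[(np.round(d['centre'],3).tolist(),round(d['score'],2)) for d in tip_of(p,k)[:2]])
s=sense();print(s['time_s'],s['tcp_pos'],s['ee_rot'],s['opening'])
E
```

```text
scene [ 0.89  -0.454  1.033]
extractor_start_top [([0.618, -0.011, 0.13], 0.42)]
pump_rocker_on [([0.401, -0.201, 0.082], 0.82), ([0.586, -0.144, 0.059], 0.28)]
lathe_start_top [([0.624, -0.149, 0.131], 0.55)]
extractor_stop_top [([0.554, -0.022, 0.133], 0.79), ([0.396, -0.235, -0.0], 0.51)]
lathe_stop_top [([0.558, -0.146, 0.137], 0.78)]
pump [([0.397, -0.234, -0.001], 0.93)]
extractor_box [([0.587, -0.022, 0.061], 0.57)]
lathe_box [([0.588, -0.143, 0.059], 0.73)]
lamp_box [([0.583, 0.121, 0.06], 0.58)]
tumbler [([0.575, 0.228, 0.062], 0.77)]
globe [([0.406, 0.254, -0.003], 0.57)]
vase [([0.768, 0.188, -0.001], 0.56), ([0.585, -0.017, 0.003], 0.48)]
side [-0.027  0.945  0.855]
extractor_start_top [([0.618, -0.013, 0.134], 0.45)]
pump_rocker_on [([0.4, -0.201, 0.079], 0.42)]
lathe_start_top [([0.62, -0.145, 0.127], 0.57), ([0.424, 0.002, 0.003], 0.49)]
extractor_stop_top [([0.555, -0.018, 0.135], 0.61), ([0.594, -0.014, 0.057], 0.43)]
lathe_stop_top [([0.559, -0.143, 0.134], 0.53)]
pump [([0.4, -0.232, 0.001], 0.56)]
extractor_box [([0.589, -0.017, 0.057], 0.91)]
lathe_box [([0.59, -0.145, 0.059], 0.95), ([0.591, -0.017, 0.058], 0.65)]
lamp_box [([0.582, 0.12, 0.062], 0.68)]
tumbler [([0.577, 0.225, 0.063], 0.72), ([0.589, -0.144, 0.055], 0.69)]
globe [([0.41, 0.252, -0.001], 0.91), ([0.556, -0.144, 0.138], 0.74)]
vase [([0.771, 0.182, 0.004], 0.57)]
1.3 [ 0.18078039 -0.5458582   0.24827987] [-1.34808010e-05  9.87243359e-01  1.59218558e-01  1.46270711e-06] 0.08532562887691902
```

View pics/scene1.png

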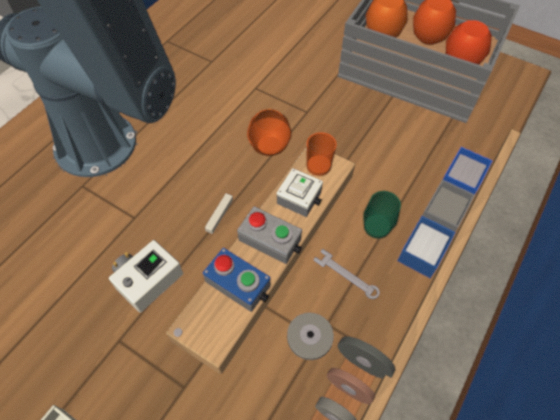

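```bash
python3 - <<'E'
from h import *
p=eyes.snapshot('scene')
hsv=cv2.cvtColor(p['pixels'],cv2.COLOR_RGB2HSV)
m=cv2.inRange(hsv,(45,100,50),(90,255,255))
n,l,st,c=cv2.connectedComponentsWithStats(m)
for i in range(1,n):
    if st[i,4]>15: print(st[i],c[i].round(1),[ray_at(p,c[i],z).round(4)[:2].tolist() for z in (.130,.080)])
from scipy.spatial.transform import Rotation as T
q=sense()['ee_rot'];print(T.from_quat([*q[1:],q[0]]).as_matrix().round(3))
E
```

```text
[ 365  192   35   45 1155] [381.4 214.1] [[0.7825, 0.1374], [0.7766, 0.1701]]
[276 226  12  12 117] [281.5 231.4] [[0.6213, -0.0176], [0.6065, 0.0065]]
[148 254  10   9  59] [152.5 258.1] [[0.4294, -0.2165], [0.4039, -0.2033]]
[241 272  13  13 135] [247.3 278.2] [[0.6213, -0.1475], [0.6064, -0.1305]]
[[ 0.949  0.314  0.   ]
 [ 0.314 -0.949  0.   ]
 [ 0.    -0.    -1.   ]]
```

The scene matches the reports: the grey extractor box has its green button at pixel (282,231), the blue lathe box has its green button at (247,278), and the pump stripe is at (152,258). I'll shut the fingers and fly to the extractor button, turning so the closing line lies along x.

```bash
python3 -m crank '[[0,0,4.8,0.026,0.0312,0,-1],[0,0,4.8,0.026,0.0312,0,-1],[0,0,4.8,0.026,0.0312,0,-1],[0,0,4.8,0.026,0.0312,0,-1],[0,0,4.8,0.026,0.0312,0,-1]]' 20
python3 -m crank '[[0,0,4.8,0.026,0.0312,0,-1],[0,0,4.8,0.026,0.0312,0,-1],[0,0,4.8,0.026,0.0312,0,-1],[0,0,4.8,0.026,0.0312,0,-1],[0,0,4.8,0.026,0.0312,0,-1]]'
python3 -m crank '[[0,0,4.8,0.026,0.0312,0,-1],[0,0,4.8,0.026,0.0312,0,-1],[0,0,4.8,0.026,0.0312,0,-1],[0,0,4.8,0.026,0.0312,0,-1],[0,0,4.8,0.026,0.0312,0,-1]]'
```

```text
time_s: 1.77
tcp_pos: [0.3115, -0.3884, 0.2484]
ee_rot: [0.0, 0.932, 0.363, 0.0]
contact_force: [1.1, -0.3, -0.4]
opening: 0.0257
gripper_force: 0.0
time_s: 2.18
tcp_pos: [0.4418, -0.2321, 0.2486]
ee_rot: [0.0, 0.836, 0.549, 0.0]
contact_force: [1.3, -0.8, -0.3]
opening: -0.0001
gripper_force: 0.0
time_s: 2.6
tcp_pos: [0.5718, -0.0759, 0.2484]
ee_rot: [0.0, 0.704, 0.711, 0.0]
contact_force: [1.4, -0.5, 0.5]
opening: 0.0001
gripper_force: 0.0
```

```bash
python3 -m crank '[[0,0,0,0.024,0.0305,0,-1],[0,0,0,0.024,0.0305,0,-1],[0,0,0,0,0,-0.03,-1],[0,0,0,0,0,-0.03,-1],[0,0,0,0,0,-0.023,-1]]'
python3 -m crank '[[0,0,0,0,0,0,-1],[0,0,0,0,0,0,-1]]'
python3 - <<'E'
from h import *
for n in ('side','wrist'):
    p=eyes.snapshot(n); save(p,n+'2')
    for k in ('extractor_start_top','extractor_stop_top'): print(n,k,[(np.round(d['centre'],3).tolist(),round(d['score'],2)) for d in tip_of(p,k)[:2]])
a=cv2.imread('pics/side2.png'); b=cv2.imread('pics/wrist2.png')
cv2.imwrite('pics/both2.png',np.hstack([cv2.resize(a[90:330,150:470],(400,300)),cv2.resize(b,(400,300))]))
E
```

```text
time_s: 3.02
tcp_pos: [0.6185, -0.0156, 0.1632]
ee_rot: [-0.0, 0.704, 0.71, -0.0]
contact_force: [0.3, -0.1, -0.2]
opening: 0.0003
gripper_force: 0.0
time_s: 3.18
tcp_pos: [0.6179, -0.0166, 0.1641]
ee_rot: [-0.001, 0.705, 0.709, -0.001]
contact_force: [0.1, 0.6, 1.0]
opening: 0.0001
gripper_force: 0.0
side extractor_start_top [([0.618, -0.016, 0.133], 0.62)]
side extractor_stop_top [([0.772, 0.179, 0.003], 0.63), ([0.557, -0.019, 0.133], 0.59)]
wrist extractor_start_top [([0.615, -0.017, 0.132], 0.65)]
wrist extractor_stop_top [([0.554, -0.015, 0.136], 0.93), ([0.772, -0.146, 0.001], 0.65)]
```

View pics/both2.png

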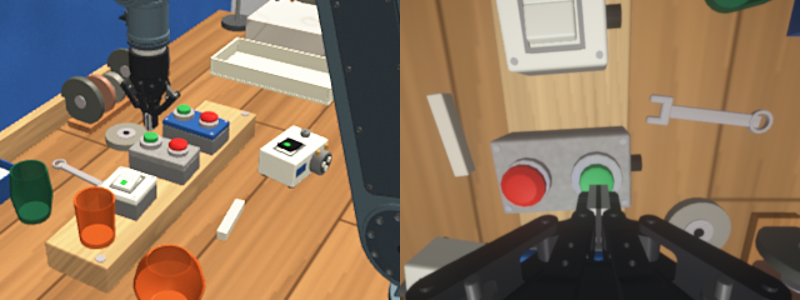

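The fingertips are right over the extractor's green button (crop pixel (597,180)) and clear of the red one (525,185). Pressing it.

```bash
python3 -m crank '[[0,0,0,0,0,-0.008,-1],[0,0,0,0,0,-0.006,-1],[0,0,0,0,0,-0.003,-1],[0,0,0,0,0,-0.002,-1],[0,0,0,0,0,0,-1]]'
python3 -m crank '[[0,0,0,0,0,-0.002,-1],[0,0,0,0,0,0,-1]]'
```

```text
time_s: 3.9
tcp_pos: [0.6184, -0.0169, 0.1457]
ee_rot: [-0.0, 0.705, 0.709, -0.0]
contact_force: [-2.3, 0.4, 2.7]
opening: 0.0
gripper_force: 1.3
time_s: 4.07
tcp_pos: [0.6187, -0.0169, 0.1442]
ee_rot: [-0.0, 0.705, 0.709, -0.0]
contact_force: [-1.6, -0.9, 2.7]
opening: -0.0003
gripper_force: 1.6
```

```bash
python3 -m crank '[[0,0,0,0,0,-0.0015,-1],[0,0,0,0,0,0,-1]]'; python3 -m crank '[[0,0,0,0,0,-0.0015,-1],[0,0,0,0,0,0,-1]]'
```

```text
time_s: 4.23
tcp_pos: [0.6188, -0.0169, 0.1431]
ee_rot: [0.0, 0.705, 0.709, -0.0]
contact_force: [-3.2, -0.1, 3.1]
opening: 0.0
gripper_force: 1.9
time_s: 4.4
tcp_pos: [0.6189, -0.0169, 0.1429]
ee_rot: [0.0, 0.705, 0.709, -0.0]
contact_force: [-5.7, 1.0, 10.8]
opening: 0.0001
gripper_force: 6.0
```

```bash
python3 -m crank '[[0,0,0,0,0,0.02,-1],[0,0,0,0,0,0.03,-1],[0,0,0,0,0,0.04,-1],[0,0,0,-0.031,-0.0255,0,-1],[0,0,0,-0.031,-0.0255,0,-1]]'
python3 -m crank '[[0,0,0,-0.031,-0.0255,0,-1],[0,0,0,-0.031,-0.0255,0,-1],[0,0,0,-0.031,-0.0255,0,-1],[0,0,0,-0.031,-0.0255,0,-1],[0,0,0,-0.031,-0.0255,0,-1]]'
python3 -m crank '[[0,0,0,0,0,-0.03,-1],[0,0,0,0,0,-0.03,-1],[0,0,0,0,0,-0.03,-1],[0,0,0,0,0,-0.02,-1],[0,0,0,0,0,0,-1]]'
python3 - <<'E'
from h import *
for n in ('scene','side','wrist'):
    p=eyes.snapshot(n); save(p,n+'3')
    for k in ('pump_rocker_on','pump','extractor_start_top'): print(n,k,[(np.round(d['centre'],3).tolist(),round(d['score'],2)) for d in tip_of(p,k)[:2]])
    if n!='scene':
        m=cv2.inRange(cv2.cvtColor(p['pixels'],cv2.COLOR_RGB2HSV),(45,100,50),(90,255,255))
        c=cv2.connectedComponentsWithStats(m)
        for i in range(1,c[0]):
            if c[2][i,4]>15: print(c[3][i].round(),ray_at(p,c[3][i],.08).round(4)[:2])
a=cv2.imread('pics/side3.png'); b=cv2.imread('pics/wrist3.png')
cv2.imwrite('pics/both3.png',np.hstack([cv2.resize(a[90:330,240:560],(400,300)),cv2.resize(b,(400,300))]))
E
```

```text
time_s: 4.82
tcp_pos: [0.5589, -0.068, 0.2345]
ee_rot: [0.003, 0.704, 0.71, 0.002]
contact_force: [-0.4, -1.6, -0.2]
opening: -0.0001
gripper_force: 0.0
time_s: 5.23
tcp_pos: [0.4004, -0.196, 0.2311]
ee_rot: [0.0, 0.705, 0.709, 0.0]
contact_force: [-0.2, -1.5, 0.4]
opening: -0.0001
gripper_force: 0.0
time_s: 5.65
tcp_pos: [0.3991, -0.1934, 0.1172]
ee_rot: [-0.004, 0.705, 0.709, -0.0]
contact_force: [0.1, 0.5, -0.2]
opening: 0.0
gripper_force: 0.0
scene pump_rocker_on [([0.402, -0.2, 0.081], 0.89), ([0.589, -0.02, 0.06], 0.63)]
scene pump [([0.397, -0.233, 0.001], 0.85), ([0.586, -0.019, 0.001], 0.69)]
scene extractor_start_top [([0.615, -0.016, 0.134], 0.63), ([0.588, -0.147, 0.061], 0.32)]
side pump_rocker_on [([0.399, -0.199, 0.078], 0.62)]
side pump [([0.395, -0.234, -0.001], 0.81)]
side extractor_start_top [([0.616, -0.014, 0.134], 0.6), ([0.553, -0.02, 0.132], 0.52)]
[296. 177.] [ 0.6625 -0.2155]
[270. 200.] [ 0.6614 -0.0759]
[379. 205.] [ 0.4034 -0.2015]
[174. 243.] [0.7508 0.2048]
wrist pump_rocker_on [([0.402, -0.198, 0.077], 0.92)]
wrist pump [([0.396, -0.231, -0.002], 0.7)]
wrist extractor_start_top []
```

View pics/both3.png

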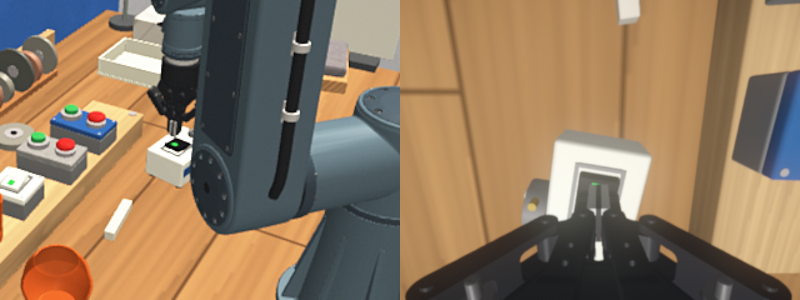

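The tips hang over the green-striped half (wrist crop (597,185)). The measured stripe is at y≈-0.201, so the tips sit 6–7 mm outboard of it, as intended. Pressing down.

```bash
python3 -m crank '[[0,0,0,0,0,-0.01,-1],[0,0,0,0,0,-0.006,-1],[0,0,0,0,0,-0.003,-1],[0,0,0,0,0,-0.002,-1],[0,0,0,0,0,0,-1]]'
python3 -m crank '[[0,0,0,0,0,-0.002,-1],[0,0,0,0,0,0,-1]]'
```

```text
time_s: 6.67
tcp_pos: [0.4013, -0.195, 0.0994]
ee_rot: [-0.001, 0.705, 0.709, -0.0]
contact_force: [0.6, -0.3, 0.2]
opening: 0.0003
gripper_force: 0.0
time_s: 6.83
tcp_pos: [0.4019, -0.1954, 0.0982]
ee_rot: [-0.0, 0.705, 0.709, 0.0]
contact_force: [0.4, -0.6, 0.3]
opening: -0.0007
gripper_force: 0.0
```

```bash
python3 -m crank '[[0,0,0,0,0,-0.002,-1],[0,0,0,0,0,0,-1]]'
python3 -m crank '[[0,0,0,0,0,-0.002,-1],[0,0,0,0,0,0,-1]]'
python3 -m crank '[[0,0,0,0,0,-0.0015,-1],[0,0,0,0,0,0,-1]]'
```

```text
time_s: 7.0
tcp_pos: [0.402, -0.1954, 0.0963]
ee_rot: [0.0, 0.705, 0.709, 0.0]
contact_force: [-0.5, 0.5, 0.8]
opening: -0.0002
gripper_force: 0.2
time_s: 7.17
tcp_pos: [0.4019, -0.1954, 0.0942]
ee_rot: [0.0, 0.705, 0.709, 0.0]
contact_force: [0.3, -0.3, 0.0]
opening: 0.0
gripper_force: 0.2
time_s: 7.33
tcp_pos: [0.4019, -0.1953, 0.0927]
ee_rot: [0.0, 0.705, 0.709, 0.0]
contact_force: [1.0, 0.4, 0.7]
opening: -0.0003
gripper_force: 0.4
```

```bash
python3 -m crank '[[0,0,0,0,0,-0.0015,-1],[0,0,0,0,0,0,-1]]'
python3 -m crank '[[0,0,0,0,0,-0.0015,-1],[0,0,0,0,0,0,-1]]'
```

```text
time_s: 7.5
tcp_pos: [0.4019, -0.1951, 0.0913]
ee_rot: [-0.0, 0.705, 0.709, 0.0]
contact_force: [0.8, 2.9, 3.0]
opening: 0.0004
gripper_force: 2.1
time_s: 7.67
tcp_pos: [0.4021, -0.1951, 0.0909]
ee_rot: [-0.0, 0.705, 0.709, 0.0]
contact_force: [-2.9, 6.5, 17.0]
opening: 0.0003
gripper_force: 8.6
```

Hard stop at a tip height of 73.9 mm with 17 N, as expected. I'll lift straight up and check the rocker.

```bash
python3 -m crank '[[0,0,0,0,0,0.02,-1],[0,0,0,0,0,0.04,-1],[0,0,0,0,0,0.04,-1],[0,0,0,0,0,0.04,-1],[0,0,0,0.036,0.008,0,-1]]'
python3 -m crank '[[0,0,0,0.036,0.008,0,-1],[0,0,0,0.036,0.008,0,-1],[0,0,0,0.036,0.008,0,-1],[0,0,0,0.036,0.008,0,-1],[0,0,0,0.036,0.008,0,-1]]'
python3 -m crank '[[0,0,0,0,0,0,-1],[0,0,0,0,0,0,-1]]'
python3 - <<'E'
from h import *
for n in ('scene','side','wrist'):
    p=eyes.snapshot(n); save(p,n+'4')
    for k in ('pump_rocker_on','pump','lathe_start_top','lathe_stop_top'): print(n,k,[(np.round(d['centre'],3).tolist(),round(d['score'],2)) for d in tip_of(p,k)[:2]])
a=cv2.imread('pics/scene4.png'); b=cv2.imread('pics/scene1.png')
c=lambda i:cv2.resize(i[230:315,95:195],(400,340),interpolation=cv2.INTER_CUBIC)
cv2.imwrite('pics/both4.png',np.hstack([c(b),c(a)]))
E
```

```text
time_s: 8.08
tcp_pos: [0.4388, -0.1913, 0.2402]
ee_rot: [0.008, 0.706, 0.708, -0.0]
contact_force: [1.3, -2.3, 1.8]
opening: -0.0001
gripper_force: 0.0
time_s: 8.5
tcp_pos: [0.6192, -0.1469, 0.2291]
ee_rot: [-0.0, 0.705, 0.709, -0.0]
contact_force: [-0.4, -1.6, 0.1]
opening: -0.0
gripper_force: 0.0
time_s: 8.67
tcp_pos: [0.6185, -0.1468, 0.2279]
ee_rot: [-0.001, 0.704, 0.71, -0.001]
contact_force: [-1.4, -0.5, 0.5]
opening: -0.0
gripper_force: 0.0
scene pump_rocker_on [([0.405, -0.199, 0.078], 0.58), ([0.588, -0.016, 0.06], 0.33)]
scene pump [([0.399, -0.234, -0.001], 0.62)]
scene lathe_start_top [([0.619, -0.149, 0.133], 0.45)]
scene lathe_stop_top [([0.556, -0.146, 0.136], 0.47)]
side pump_rocker_on [([0.622, -0.151, 0.131], 0.64), ([0.398, -0.199, 0.072], 0.63)]
side pump [([0.398, -0.236, -0.001], 0.85)]
side lathe_start_top [([0.619, -0.145, 0.131], 0.62), ([0.554, -0.142, 0.138], 0.19)]
side lathe_stop_top [([0.56, -0.146, 0.134], 0.64), ([0.409, 0.252, 0.001], 0.23)]
wrist pump_rocker_on []
wrist pump [([0.398, -0.232, -0.001], 0.97)]
wrist lathe_start_top [([0.621, -0.148, 0.133], 0.59)]
wrist lathe_stop_top [([0.556, -0.147, 0.134], 0.84)]
```

View pics/both4.png

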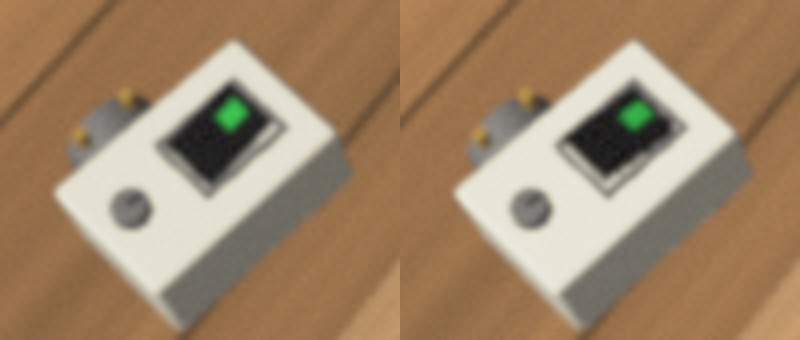

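The right crop (after) shows the rocker tipped: the stripe at (635,115) now sits down at the frame and the opposite half is raised. The pump has not moved. Now the lathe button.

```bash
python3 -m crank '[[0,0,0,0.001,0,-0.03,-1],[0,0,0,0,0,-0.03,-1],[0,0,0,0,0,-0.012,-1],[0,0,0,0,0,-0.004,-1],[0,0,0,0,0,0,-1]]'
python3 -m crank '[[0,0,0,0,0,-0.002,-1],[0,0,0,0,0,-0.002,-1],[0,0,0,0,0,0,-1]]'
```

```text
time_s: 9.83
tcp_pos: [0.6182, -0.1471, 0.1527]
ee_rot: [-0.001, 0.705, 0.709, -0.0]
contact_force: [0.4, 0.1, 0.2]
opening: 0.0001
gripper_force: 0.0
time_s: 10.08
tcp_pos: [0.6195, -0.1477, 0.1511]
ee_rot: [0.001, 0.705, 0.709, 0.0]
contact_force: [-0.4, 0.2, 0.1]
opening: 0.0004
gripper_force: 0.0
```

```bash
python3 -m crank '[[0,0,0,0,0,-0.002,-1],[0,0,0,0,0,-0.002,-1],[0,0,0,0,0,-0.0015,-1],[0,0,0,0,0,0,-1]]'
python3 -m crank '[[0,0,0,0,0,-0.0015,-1],[0,0,0,0,0,0,-1]]'
python3 -m crank '[[0,0,0,0,0,-0.0015,-1],[0,0,0,0,0,0,-1]]'
```

```text
time_s: 10.42
tcp_pos: [0.6195, -0.1477, 0.1449]
ee_rot: [0.001, 0.705, 0.709, 0.0]
contact_force: [2.5, -0.3, 2.1]
opening: -0.0
gripper_force: 1.5
time_s: 10.58
tcp_pos: [0.6194, -0.1476, 0.1432]
ee_rot: [0.001, 0.705, 0.709, 0.0]
contact_force: [1.5, 0.1, 3.4]
opening: 0.0002
gripper_force: 1.9
time_s: 10.75
tcp_pos: [0.6195, -0.1476, 0.1429]
ee_rot: [0.001, 0.705, 0.709, 0.0]
contact_force: [-0.7, 0.5, 8.4]
opening: -0.0002
gripper_force: 5.0
```

Fully down: 8.4 N, stalled at the same height as the extractor button. I'll release it, rise and check.

```bash
python3 -m crank '[[0,0,0,0,0,0.02,-1],[0,0,0,0,0,0.04,-1],[0,0,0,0,0,0.04,-1],[0,0,0,0,0,0.03,-1],[0,0,0,0,0,0,-1]]'
python3 -m crank '[[0,0,0,0,0,0,-1],[0,0,0,0,0,0,-1],[0,0,0,0,0,0,-1]]'
python3 - <<'E'
from h import *
p=eyes.snapshot('scene'); save(p,'scene5')
E
```

```text
time_s: 11.17
tcp_pos: [0.6214, -0.1484, 0.2792]
ee_rot: [0.005, 0.705, 0.709, 0.002]
contact_force: [0.3, -0.3, 0.4]
opening: 0.0001
gripper_force: 0.0
time_s: 11.42
tcp_pos: [0.6176, -0.1469, 0.2688]
ee_rot: [-0.002, 0.705, 0.709, -0.001]
contact_force: [-0.8, 0.1, -0.7]
opening: 0.0001
gripper_force: 0.0
```

View pics/scene5.png

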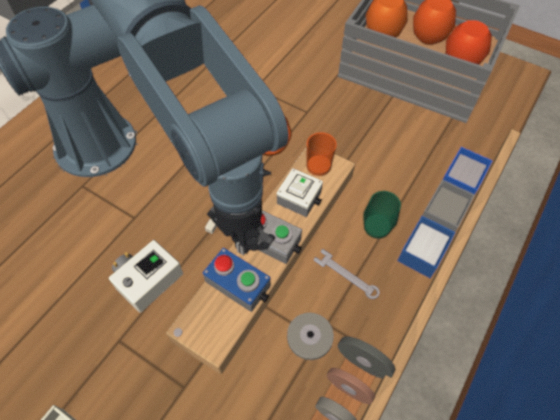

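The gripper is clear of everything. The pump (150,270), tumbler, vase, spanner and wheel stand where they were, and the lathe button (247,279) is released.

```bash
python3 -c "
from workcell import arm
print(arm.close_job())"
```

```text
the job is handed in; nothing more can be done
None
```

I pressed the extractor start fully down and released it, pushed the pump rocker to its on stop, then pressed and released the lathe start, in that order; nothing else was touched, and I handed the job in at about 11.5 s (no verdict came back).

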